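# Line up the blue paint pots by shade

### The arm

A 6-joint arm with a two-finger parallel gripper is mounted at the origin on the work surface. World frame = base frame: x ahead of the robot, y to its left, z up, the work surface at z = 0. Lengths are in m, angles in rad, forces in N, time in s.
With the tool pointing down it reaches from about 0.35 to 0.975 m from the base axis. Payload 4.9 kg.
Tool frame: the origin (TCP) lies at the very end of the fingers, on their centre line; the grasp point (between the pads) lies 19 mm behind it; x points along the fingers, y is the direction in which the jaws open and shut, and the axes are right-handed (so a half turn about x gives the same grasp; the last joint's range is limited). The gripper opens to 85 mm and grips with 20 to 120 N. Pads are 22 mm wide; open, the fingers measure 114 mm over their backs; the gripper's body (76 mm by 85 mm) begins 54 mm behind the grasp point. The pads swing forward as they close: fully open they stand 13 mm farther back than shut.
Start: joints at [-1.258, 0.053, 1.613, -0, 1.476, -0.119], TCP at [0.262, -0.568, 0.231] pointing down, gripper open.
Joint ranges: [-3.01, 3.01], [-1.01, 2.22], [0.06, 2.58], [-1.02, 4.17], [0.09, 2.62], [-3.14, 3.14]. Speed limits (rad/s): [2.57, 2.57, 3.14, 3.14, 3.14, 3.14].

### API

Orientations are given as a unit quaternion [w, x, y, z].
In Python, from plant import manip gives the robot as it stands.
- The arm moves only by the tool play_rows, never from a script. Its argument "plan" is a list of rows, each a list of 5 numbers: the shift along the tool's x, y, z in mm, then the turn about the tool's x in rad, then the closure, from -1 (fully open) to 1 (shut). A call has 1 to 8 rows; each row is the pose to reach, as a shift and turn from the pose commanded when the call began, along the tool's axes at that moment; what a row does not reach only later rows make up. A row lasts 1/8 s, in which the tool goes at most 62.5 mm and 10.7 degrees, less where a joint would pass 70% of its speed; a pose out of reach is approached as far as the arm can. A call with a gripper value outside its range is refused whole. The fingers move at their own pace and stop on an object; the grip force is fixed at half the most. Time passes only in rows, so rows that repeat a pose let the fingers close. It gives the time, the measured TCP pose, the force and the opening at its end, in the units of the state.
- manip.state(): the state, without advancing time (a new reading comes with each control period).
- manip.grab_frame(name): name is "scene" or "top" or "wrist"; returns a dict with "img" (420x560x3 uint8, red, green, blue), "range_z" (420x560 float32, m along the optical axis (not along the pixel's ray), 0 where there is no reading), "fx", "fy", "cx", "cy" (pixels), "k1" (the pictures are not rectified: a ray, as slopes to the right and down, at radius r is drawn at 1 + k1 r^2 times it, then the intrinsics apply), "origin" and "rotation" of the camera in the world. Camera axes: x right, y up, looking along -z (the intrinsics and any distortion apply to the point x, -y, -z); pixel columns grow to the right and rows downward; lengths in m; the calibration is good to about 2 mm. A picture is of the moment at which its call begins.
- manip.job_done(): hands the job in, once; it reports no verdict.
The state is a dict: "time": time; "joint_pos": joint angles; "joint_vel": joint speeds; "joint_efforts": joint torques, N m; "tool_pos": TCP position; "tool_rot": TCP orientation; "contact_force": force on the tool from outside, world axes, zero at the start; "ft_torque": the same for the moment, N m; "gripper_width": opening from 0.0 (shut) to 1.0 (fully open).
Only numpy, scipy, OpenCV 4.12 (cv2) and the standard library are available. Lean on these libraries where they do the work, as an engineer would, in place of code of your own. Each camera call takes 0.05 s, during which the arm holds its last target. There are 200 camera calls.

### The job

Get the blues ready for blending: stand the four blue paint pots upright on the pine strip, one centred on each ring mark, in order of shade from the darkest at the black block to the lightest at the white block. Set each one down gently, without dropping it or knocking any over, and leave the orange and ochre pots where they stand.

Things in the scene. Friction and masses are not known exactly. Their poses are not given: they have to be found in the camera images.
- pot_navy: closed round paint pot, very dark navy blue (darkest of the four blues) all over including the lid, upright on the table at the start: 32 mm across, 43 mm high (body, a narrow neck at 30 to 33 mm, lid), about 40 g, a small soft lid tab (it yields, no obstacle) reaches 21 mm from the axis at 37 mm height; origin at the centre of its underside, z up along its axis
- pot_blue: closed round paint pot, strong mid blue (second darkest) all over including the lid, upright on the table at the start: 32 mm across, 43 mm high (body, a narrow neck at 30 to 33 mm, lid), about 40 g, a small soft lid tab (it yields, no obstacle) reaches 21 mm from the axis at 37 mm height; origin at the centre of its underside, z up along its axis
- pot_sky: closed round paint pot, sky blue (second lightest) all over including the lid, upright on the table at the start: 32 mm across, 43 mm high (body, a narrow neck at 30 to 33 mm, lid), about 40 g, a small soft lid tab (it yields, no obstacle) reaches 21 mm from the axis at 37 mm height; origin at the centre of its underside, z up along its axis
- pot_pale: closed round paint pot, very pale ice blue (lightest) all over including the lid, upright on the table at the start: 32 mm across, 43 mm high (body, a narrow neck at 30 to 33 mm, lid), about 40 g, a small soft lid tab (it yields, no obstacle) reaches 21 mm from the axis at 37 mm height; origin at the centre of its underside, z up along its axis
- pot_orange: closed round paint pot, orange all over including the lid, upright on the table at the start: 32 mm across, 43 mm high (body, a narrow neck at 30 to 33 mm, lid), about 40 g, a small soft lid tab (it yields, no obstacle) reaches 21 mm from the axis at 37 mm height; origin at the centre of its underside, z up along its axis; not part of the row, to be left alone
- pot_ochre: closed round paint pot, mustard ochre all over including the lid, upright on the table at the start: 32 mm across, 43 mm high (body, a narrow neck at 30 to 33 mm, lid), about 40 g, a small soft lid tab (it yields, no obstacle) reaches 21 mm from the axis at 37 mm height; origin at the centre of its underside, z up along its axis; not part of the row, to be left alone
- rail: fixed flat pine strip lying on the table, 70 mm (its x) by 360 mm (its y, lengthwise) by 10 mm thick, with four ring marks 42 mm across along its middle line, at y = -99, -33, +33 and +99 mm in its frame; origin at the centre of its underside, so its top is at z = 10 mm
- block_black: flat black block, 60 x 24 mm and 8 mm high, fixed on one end of the pine strip (which end varies): the dark end of the row. Origin at the centre of its underside, 155 mm from the strip's centre along its length, so the nearest ring mark is 56 mm away and the next ones 66 mm further each
- block_white: flat white block, same size, fixed in the same way on the other end of the strip: the light end of the row
Not all that is in view belongs to the job. What is shaped like the pot_sky but green is not meant. Of the things that look like the pot_pale, take the one that is farthest to the robot's right at the start.

How it is judged:
By the outcome, as a careful person would: the job done as asked, in the order asked, and still so for the second after the job is handed in, with the robot touching nothing.
It also fails if it takes over 104 s, if anything falls off the work surface, if the arm or the gripper's body presses on something with over 40 N, if the wrist force passes 120 N, or if a joint passes its speed limit or range.

## Working session

There is one attempt and no reset: what is moved stays moved. The work goes in short steps, Python scripts to look and compute and a tool call to move; the robot and the scene stay as the last step left them, time stands still between calls to the robot, and variables do not carry over. Pictures are saved under pics/ and viewed, about 12 in all and at most 16, crops included, and the job is handed in when it is done.

Besides the shell and the picture viewer there is one more tool, called after ">>>" as name(argument=value, ...), one argument or row to a line, values as JSON. play_rows: Moves the arm, as the interface text tells. Its arguments: {"type":"object","properties":{"plan":{"type":"array"}},"required":["plan"]}

```bash
mkdir -p pics; ls; cat > h.py <<'E'
import numpy as np,cv2
from plant import manip
def grab(n,save=None):
    f=manip.grab_frame(n)
    if save: cv2.imwrite('pics/'+save,f['img'][:,:,::-1])
    return f
def K(f): return np.array([[f['fx'],0,f['cx']],[0,f['fy'],f['cy']],[0,0,1.]]),np.array([f['k1'],0,0,0.])
def ray(f,u,v):
    k,d=K(f); x,y=cv2.undistortPoints(np.array([[[u,v]]],float),k,d)[0,0]
    return np.array([x,-y,-1.])
def atz(f,u,v,z):
    R=np.array(f['rotation']).reshape(3,3);o=np.array(f['origin']);r=R@ray(f,u,v)
    return o+r*(z-o[2])/r[2]
def pt(f,u,v):
    R=np.array(f['rotation']).reshape(3,3);return np.array(f['origin'])+R@ray(f,u,v)*f['range_z'][int(round(v)),int(round(u))]
E
python3 - <<'E'
from h import *
for n in('top','scene'):
    f=grab(n,n+'0.png'); print(n,f['origin'],f['rotation'],f['fx'],f['k1'])
print(manip.state())
E
```

```text
pics
top [0.39973589 0.0207213  1.03492907] [ 0.71058641  0.02651973 -0.03595262 -0.70219019] 478.5605798892169 -0.06324314274510293
scene [ 0.90128951 -0.35825662  0.65162576] [0.85144604 0.33586349 0.14802239 0.37459942] 415.971880086489 0.03292506177591294
{'time': 0.1, 'joint_pos': array([-1.25800053e+00,  5.33115210e-02,  1.61412632e+00, -2.62475831e-05,
        1.47601209e+00, -1.19037982e-01]), 'joint_vel': array([-4.14067997e-04, -2.40449800e-03, -2.59555593e-03,  3.47703062e-05,
       -4.04044174e-04,  1.63541320e-03]), 'joint_efforts': array([ 5.52636993e-04, -3.94902778e+01, -3.71362352e+01, -9.30392957e-05,
        3.93618320e-03, -4.23523105e-06]), 'tool_pos': array([ 0.26138581, -0.56710614,  0.23019128]), 'tool_rot': array([-0.15084089, -0.69061482, -0.15214623,  0.69076024]), 'contact_force': array([ 1.19970579,  0.34155783, -0.62477838]), 'ft_torque': array([ 0.01828754,  0.02367746, -0.05772399]), 'gripper_width': 1.0009751381309202}
```

Rotation is a quaternion.

```bash
sed -i "s/np.array(f\['rotation'\]).reshape(3,3)/Q(f['rotation'])/" h.py; cat >> h.py <<'E'
from scipy.spatial.transform import Rotation as Ro
def Q(q): return Ro.from_quat([q[1],q[2],q[3],q[0]]).as_matrix()
E
python3 - <<'E'
from h import *
print(Q(manip.state()['tool_rot']).round(3))
E
```

```text
[[-0.001  0.419 -0.908]
 [ 0.002 -0.908 -0.419]
 [-1.    -0.002 -0.   ]]
```

View pics/top0.png

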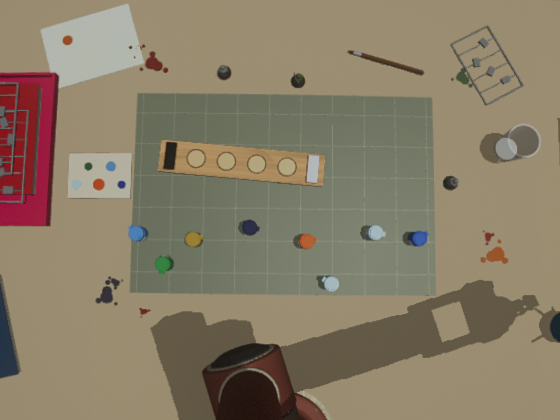

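View pics/scene0.png

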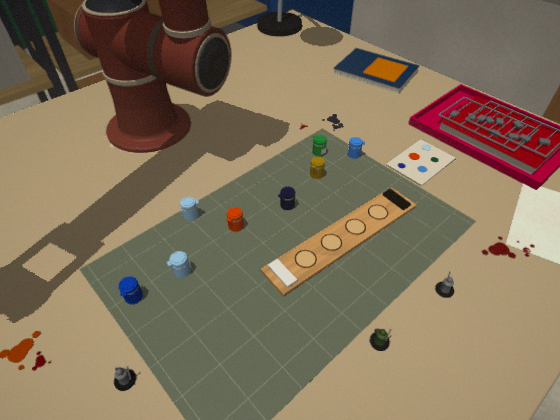

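```bash
python3 - <<'E'
from h import *
f=grab('top')
im=f['img'][:,:,::-1]
a=cv2.resize(im[130:300,120:330],None,fx=3.8,fy=3.4,interpolation=cv2.INTER_CUBIC)
cv2.imwrite('pics/c1.png',cv2.resize(im[135:285,125:325],None,fx=4,fy=4,interpolation=cv2.INTER_CUBIC))
cv2.imwrite('pics/c2.png',cv2.resize(im[140:300,240:440],None,fx=4,fy=3.75,interpolation=cv2.INTER_CUBIC)[:600])
P=dict(sky=(136,233),green=(163,264),ochre=(194,239),navy=(250,228),orange=(307,241),pale=(375,233),blue=(418,238),pale2=(331,284))
for n,(u,v) in P.items(): print(n,pt(f,u,v).round(4),atz(f,u,v,.043).round(4),f['img'][v,u])
for u,v in((170,156),(196,158),(227,161),(257,164),(287,167),(313,169)): print(u,v,pt(f,u,v).round(4),atz(f,u,v,.01).round(4))
E
```

```text
sky [0.4365 0.308  0.0416] [0.4365 0.3076 0.043 ] [ 76 127 178]
green [0.3733 0.2494 0.0427] [0.3733 0.2493 0.043 ] [ 54 131  65]
ochre [0.4257 0.1866 0.0421] [0.4257 0.1865 0.043 ] [151 127  51]
navy [0.4499 0.071  0.0429] [0.4499 0.071  0.043 ] [44 46 71]
orange [ 0.4244 -0.0476  0.0405] [ 0.4244 -0.0475  0.043 ] [178  95  49]
pale [ 0.4425 -0.1891  0.0437] [ 0.4425 -0.1893  0.043 ] [166 182 186]
blue [ 0.433  -0.2794  0.0447] [ 0.433  -0.2799  0.043 ] [ 62  93 167]
pale2 [ 0.3364 -0.0976  0.0435] [ 0.3364 -0.0976  0.043 ] [166 182 186]
170 156 [0.604  0.2471 0.02  ] [0.606  0.2493 0.01  ]
196 158 [0.6018 0.1922 0.0122] [0.6022 0.1925 0.01  ]
227 161 [0.5965 0.1251 0.0095] [0.5964 0.125  0.01  ]
257 164 [0.5902 0.0597 0.0125] [0.5906 0.0598 0.01  ]
287 167 [ 0.5849 -0.0053  0.0104] [ 0.5849 -0.0053  0.01  ]
313 169 [ 0.5802 -0.0613  0.0166] [ 0.5813 -0.0618  0.01  ]
```

View pics/c1.png

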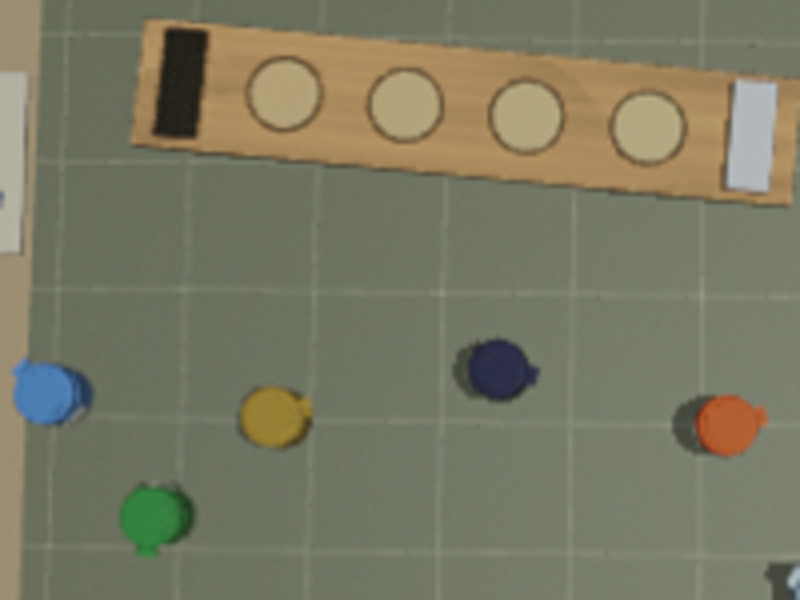

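View pics/c2.png

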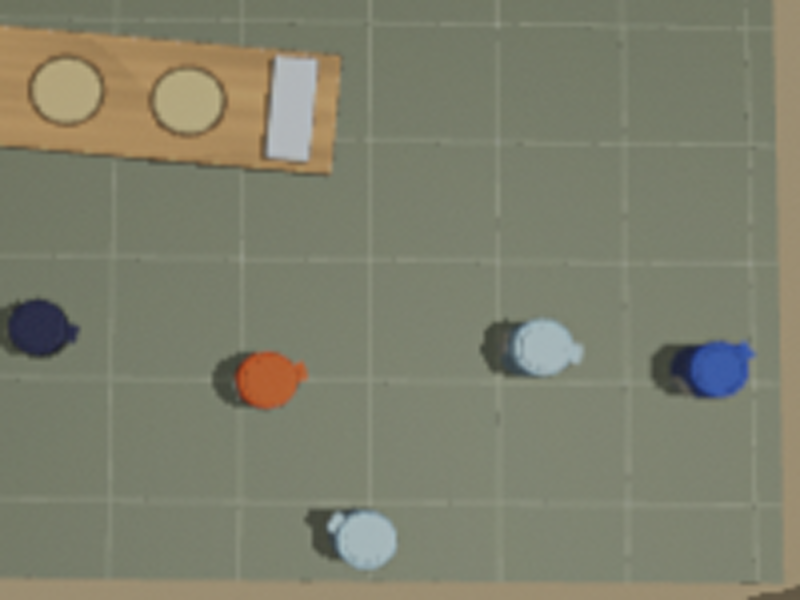

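Top view: blue candidates are navy (250,228), mid blue (419,238), sky (136,233), pale at (375,233) and a second pale at (331,284), plus a green look-alike at (163,264). I take the pale at (375,233), since it is farther right. In the crops, black is at the left end (170,156) and white at the right. Heights read about 43 mm and ring 1 to ring 4 is 198.5 mm, both as they should be. Navy goes first.

>>> play_rows(
  plan=[
    [80,-500,-440,-1.05,-1],
    [80,-500,-440,-1.05,-1],
    [80,-500,-440,-1.05,-1],
    [80,-500,-440,-1.05,-1],
    [80,-500,-440,-1.05,-1],
    [80,-500,-440,-1.05,-1],
    [80,-500,-440,-1.05,-1],
    [80,-500,-440,-1.05,-1],
  ],
)

```text
time: 1.15
tool_pos: [0.4035, -0.09, 0.1715]
tool_rot: [0.477, 0.522, 0.477, -0.522]
contact_force: [0.7, 0.2, -0.4]
gripper_width: 1.0
```

```bash
cat >> h.py <<'E'
# refined (m): lid centres at .043, rings at .010, from top view
f0=None
def targets(f):
    T={n:atz(f,u,v,.043) for n,(u,v) in dict(sky=(135.9,233.2),navy=(249.1,226.9),pale=(375.3,232.2),blue=(418.6,238)).items()}
    R=[atz(f,u,v,.01) for u,v in((195.9,158.1),(225.9,160.9),(256.1,163.6),(286.6,166.4))]
    return T,R
def delta(goal,yaw=None):
    s=manip.state();A=Q(s['tool_rot']);d=A.T@(np.array(goal)-s['tool_pos'])*1000
    t=0 if yaw is None else -((yaw-np.arctan2(A[1,1],A[0,1])+np.pi)%(2*np.pi)-np.pi)
    print('t',s['time'],'pos',s['tool_pos'].round(4),'yaw',round(np.degrees(np.arctan2(A[1,1],A[0,1])),1),'w',round(s['gripper_width'],3),'F',np.array(s['contact_force']).round(1),'-> delta',d.round(1),'turn',round(t,3))
E
python3 - <<'E'
from h import *
f=grab('top'); T,R=targets(f)
for n in T: print(n,T[n].round(4))
for r in R: print(r.round(4))
d=R[3]-R[0]; print(np.hypot(*d[:2]), np.degrees(np.arctan2(d[1],d[0]))+90)
delta([*T['navy'][:2],.12],np.arctan2(d[1],d[0])+np.pi/2)
E
```

```text
sky [0.4361 0.3078 0.043 ]
navy [0.4522 0.0729 0.043 ]
pale [ 0.4442 -0.1899  0.043 ]
blue [ 0.433  -0.2812  0.043 ]
[0.602  0.1928 0.01  ]
[0.5966 0.1274 0.01  ]
[0.5915 0.0618 0.01  ]
[ 0.5862 -0.0044  0.01  ]
0.1978068705426299 -4.563905572355992
t 1.2 pos [ 0.4041 -0.083   0.1701] yaw -4.6 w 1.0 F [-0.   3.3 -0.5] -> delta [  51.1   35.3 -158.9] turn -0.001
```

>>> play_rows(
  plan=[
    [50,35,-158,0,-1],
    [50,35,-158,0,-1],
    [50,35,-158,0,-1],
    [50,35,-158,0,-0.4],
    [50,35,-158,0,-0.4],
  ],
)

```text
time: 1.82
tool_pos: [0.4522, 0.062, 0.1216]
tool_rot: [-0.477, -0.521, -0.477, 0.522]
contact_force: [0.5, -0.5, -0.3]
gripper_width: 0.7
```

```bash
python3 - <<'E'
from h import *
f=grab('wrist','w1.png')
print(f['origin'],Q(f['rotation']).round(2).tolist())
delta([.4522,.0729,.006],np.radians(-4.6))
# expected pixel of navy lid
import numpy as np
k,dd=K(f);R=Q(f['rotation'])
c=R.T@(np.array([.4522,.0729,.043])-f['origin']); print(cv2.projectPoints(np.array([[c[0],-c[1],-c[2]]]),np.zeros(3),np.zeros(3),k,dd)[0])
E
```

```text
[0.45734246 0.12643559 0.26403609] [[1.0, 0.09, 0.02], [-0.09, 0.96, 0.26], [-0.0, -0.26, 0.97]]
t 1.875 pos [0.4524 0.0616 0.122 ] yaw -5.1 w 0.7 F [ 0.9 -0.4 -0.4] -> delta [116.   -1.3 -11.3] turn -0.01
[[[279.88497065 197.95425143]]]
```

View pics/w1.png

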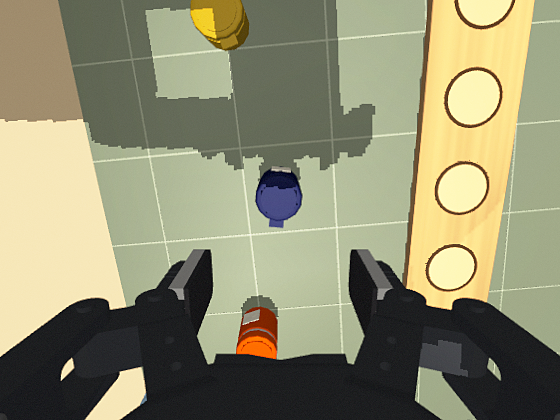

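Wrist view: the navy lid is at (279,199) and the top-camera estimate predicts (280,198), so the two agree. Next I correct laterally and descend.

>>> play_rows(
  plan=[
    [20,-1,-11,0,-0.3],
    [50,-1,-11,0,-0.3],
    [80,-1,-11,0,-0.3],
    [105,-1,-11,0,-0.3],
    [116,-1,-11,0,-0.3],
    [116,-1,-11,0,-0.3],
  ],
)

```text
time: 2.62
tool_pos: [0.4522, 0.0727, 0.0056]
tool_rot: [-0.477, -0.522, -0.477, 0.522]
contact_force: [-0.5, 0.5, -0.1]
gripper_width: 0.649
```

>>> play_rows(
  plan=[
    [0,0,0,0,0.0],
    [0,0,0,0,0.2],
    [0,0,0,0,0.5],
    [0,0,0,0,1],
    [0,0,0,0,1],
    [0,0,0,0,1],
    [0,0,0,0,1],
  ],
)

```text
time: 3.5
tool_pos: [0.4536, 0.0734, 0.0071]
tool_rot: [0.478, 0.522, 0.477, -0.521]
contact_force: [-1.1, 0.1, 5.9]
gripper_width: 0.353
```

```bash
python3 - <<'E'
from h import *
f=grab('wrist','w2.png')
delta([.602,.1928,.12],np.radians(-4.6))
E
```

```text
t 3.55 pos [0.4535 0.0734 0.007 ] yaw -5.1 w 0.357 F [-1.1 -0.3  6.4] -> delta [-112.7  137.5 -132.1] turn -0.008
```

View pics/w2.png

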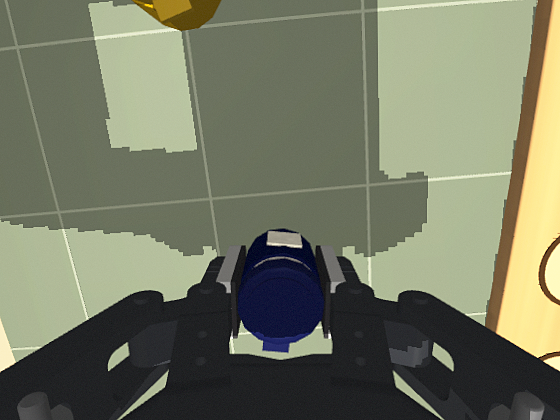

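>>> play_rows(
  plan=[
    [-15,0,0,0,1],
    [-45,0,0,0,1],
    [-84,20,-20,0,1],
    [-84,60,-58,0,1],
    [-84,98,-94,0,1],
    [-84,126,-121,0,1],
    [-84,138,-133,0,1],
    [-84,138,-133,0,1],
  ],
)

```text
time: 4.55
tool_pos: [0.602, 0.1943, 0.0901]
tool_rot: [0.478, 0.522, 0.478, -0.521]
contact_force: [-0.2, 0.5, -0.3]
gripper_width: 0.359
```

```bash
python3 - <<'E'
from h import *
f=grab('wrist','w3.png')
delta([.602,.1928,.017],np.radians(-4.6))
E
```

```text
t 4.6 pos [0.6013 0.1937 0.0898] yaw -5.1 w 0.359 F [ 0.1 -0.  -0.1] -> delta [72.8  0.8  0.8] turn -0.008
```

View pics/w3.png

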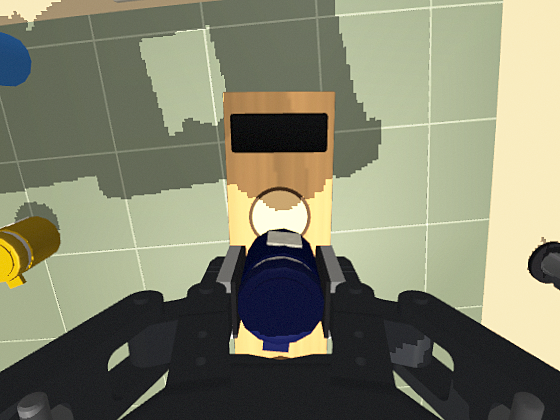

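```bash
python3 - <<'E'
from h import *
f=grab('wrist')
for u,v in((249,215),(311,215),(280,186),(236,116),(325,114)): print(u,v,atz(f,u,v,.01 if v>150 else .018).round(4))
E
```

```text
249 215 [0.5794 0.1944 0.01  ]
311 215 [0.6211 0.1907 0.01  ]
280 186 [0.6021 0.2124 0.01  ]
236 116 [0.5796 0.2595 0.018 ]
325 114 [0.6333 0.2558 0.018 ]
```

>>> play_rows(
  plan=[
    [25,0,1.5,0,1],
    [48,0,1.5,0,1],
    [62,0,1.5,0,1],
    [68,0,1.5,0,1],
    [70,0,1.5,0,1],
    [71,0,1.5,0,1],
    [72,0,1.5,0,1],
    [72,0,1.5,0,1],
  ],
)

```text
time: 5.65
tool_pos: [0.6017, 0.1922, 0.0181]
tool_rot: [0.477, 0.522, 0.477, -0.522]
contact_force: [-1.3, 0.6, -0.0]
gripper_width: 0.36
```

>>> play_rows(
  plan=[
    [0.5,0,0,0,1],
    [1,0,0,0,1],
    [1.5,0,0,0,1],
    [1.5,0,0,0,1],
  ],
)

```text
time: 6.15
tool_pos: [0.6017, 0.1922, 0.0171]
tool_rot: [-0.477, -0.522, -0.477, 0.522]
contact_force: [-3.0, -0.8, 5.0]
gripper_width: 0.358
```

>>> play_rows(
  plan=[
    [0,0,0,0,0.2],
    [0,0,0,0,0.1],
    [0,0,0,0,-0.1],
    [0,0,0,0,-0.3],
    [-10,0,0,0,-0.3],
    [-30,0,0,0,-0.3],
    [-65,0,0,0,-0.3],
    [-100,0,0,0,-0.3],
  ],
)

```text
time: 7.15
tool_pos: [0.6019, 0.1922, 0.119]
tool_rot: [0.478, 0.522, 0.477, -0.521]
contact_force: [1.1, -0.2, 0.2]
gripper_width: 0.645
```

```bash
python3 - <<'E'
from h import *
delta([.433,-.2812,.10],np.radians(-4.6))
E
```

```text
t 7.15 pos [0.6019 0.1922 0.119 ] yaw -5.1 w 0.645 F [ 1.1 -0.2  0.2] -> delta [  18.5 -126.2  486.6] turn -0.009
```

>>> play_rows(
  plan=[
    [0,-15,60,0,-0.3],
    [0,-31,120,0,-0.3],
    [0,-47,180,0,-0.3],
    [0,-62,240,0,-0.3],
    [0,-78,300,0,-0.3],
    [0,-94,360,0,-0.3],
    [0,-109,420,0,-0.3],
    [10,-123,474,0,-0.3],
  ],
)

```text
time: 8.15
tool_pos: [0.4372, -0.2721, 0.1094]
tool_rot: [0.479, 0.522, 0.475, -0.522]
contact_force: [1.2, 0.5, -0.4]
gripper_width: 0.647
```

>>> play_rows(
  plan=[
    [5,-3,12,0,-0.3],
    [8,-3,12,0,-0.3],
    [8,-3,12,0,-0.3],
  ],
)

```text
time: 8.52
tool_pos: [0.4332, -0.2795, 0.0983]
tool_rot: [0.478, 0.522, 0.478, -0.521]
contact_force: [0.2, 0.5, 0.3]
gripper_width: 0.648
```

```bash
python3 - <<'E'
from h import *
f=grab('wrist','w4.png')
delta([.433,-.2812,.006],np.radians(-4.6))
k,dd=K(f);R=Q(f['rotation'])
c=R.T@(np.array([.433,-.2812,.043])-f['origin']); print(cv2.projectPoints(np.array([[c[0],-c[1],-c[2]]]),np.zeros(3),np.zeros(3),k,dd)[0])
f=grab('top'); cv2.imwrite('pics/t2.png',cv2.resize(f['img'][135:285,125:325,::-1],None,fx=4,fy=4,interpolation=cv2.INTER_CUBIC))
E
```

```text
t 8.575 pos [ 0.4334 -0.2795  0.0984] yaw -5.0 w 0.651 F [ 0.3  0.2 -0.9] -> delta [92.4 -0.3  1.8] turn -0.007
[[[281.27359892 227.32961135]]]
```

View pics/w4.png

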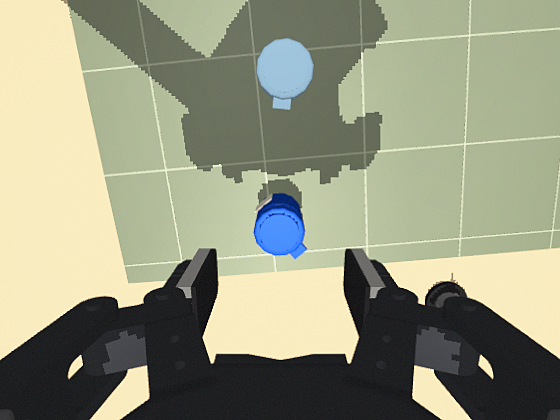

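View pics/t2.png

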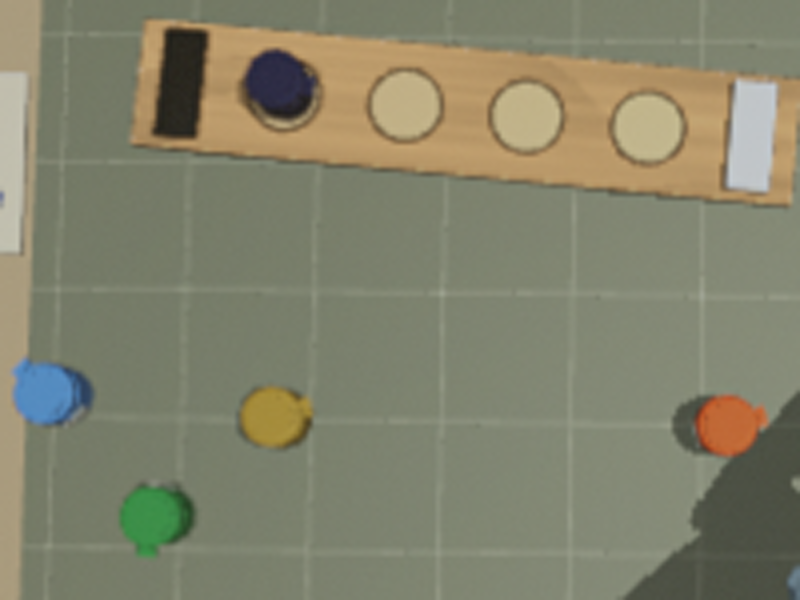

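Wrist view: blue lid at about (280,230) against a predicted (281,227), roughly 1 mm off. Top crop: navy stands upright on the ring next to the black block, lid at crop (279,83).

>>> play_rows(
  plan=[
    [25,0,2.5,0,-0.3],
    [55,0,2.5,0,-0.3],
    [80,0,2.5,0,-0.3],
    [92,0,2.5,0,-0.3],
    [92,0,2.5,0,-0.1],
    [92,0,2.5,0,0.1],
    [92,0,2.5,0,0.4],
    [92,0,2.5,0,1],
  ],
)

```text
time: 9.62
tool_pos: [0.4337, -0.2841, 0.0078]
tool_rot: [0.478, 0.522, 0.476, -0.522]
contact_force: [0.2, 0.6, 4.7]
gripper_width: 0.361
```

>>> play_rows(
  plan=[
    [0,0,0,0,1],
    [0,0,0,0,1],
    [0,0,0,0,1],
    [-15,0,0,0,1],
    [-45,0,0,0,1],
    [-84,0,0,0,1],
    [-84,0,0,0,1],
  ],
)

```text
time: 10.5
tool_pos: [0.4346, -0.2851, 0.0947]
tool_rot: [0.48, 0.522, 0.474, -0.521]
contact_force: [0.4, -0.7, -0.3]
gripper_width: 0.357
```

```bash
python3 - <<'E'
from h import *
f=grab('top')
print('navy',atz(f,194.4,155.4,.053))
delta([.5966-.0005,.1274,.09],np.radians(-4.6))
E
```

```text
navy [0.59915489 0.18883437 0.053     ]
t 10.55 pos [ 0.4334 -0.2841  0.0924] yaw -5.1 w 0.362 F [ 0.5  0.5 -1.6] -> delta [   1.8  125.4 -424.3] turn -0.009
```

>>> play_rows(
  plan=[
    [0,15,-50,0,1],
    [0,33,-110,0,1],
    [0,50,-170,0,1],
    [0,68,-230,0,1],
    [0,86,-290,0,1],
    [0,103,-350,0,1],
    [0,118,-400,0,1],
    [0,125,-423,0,1],
  ],
)

```text
time: 11.55
tool_pos: [0.594, 0.1292, 0.0885]
tool_rot: [-0.477, -0.52, -0.479, 0.522]
contact_force: [0.5, -0.3, -0.2]
gripper_width: 0.359
```

>>> play_rows(
  plan=[
    [0,0,0,0,1],
    [0,0,0,0,1],
  ],
)

```text
time: 11.8
tool_pos: [0.5939, 0.1257, 0.0894]
tool_rot: [-0.477, -0.521, -0.477, 0.523]
contact_force: [0.2, -0.6, -1.5]
gripper_width: 0.358
```

```bash
python3 - <<'E'
from h import *
f=grab('wrist','w5.png')
a=cv2.imread('pics/w3.png')[80:370,170:400];b=cv2.imread('pics/w5.png')[80:370,170:400]
cv2.imwrite('pics/ab.png',cv2.resize(np.hstack([a,b]),None,fx=1.7,fy=2))
import pickle;pickle.dump(f,open('w5.pkl','wb'))
delta([.5966-.0005,.1274,.019],np.radians(-4.6))
E
```

```text
t 11.85 pos [0.594  0.1255 0.0896] yaw -5.2 w 0.354 F [-1.1  0.6 -1.2] -> delta [70.6  2.  -2.1] turn -0.01
```

View pics/ab.png

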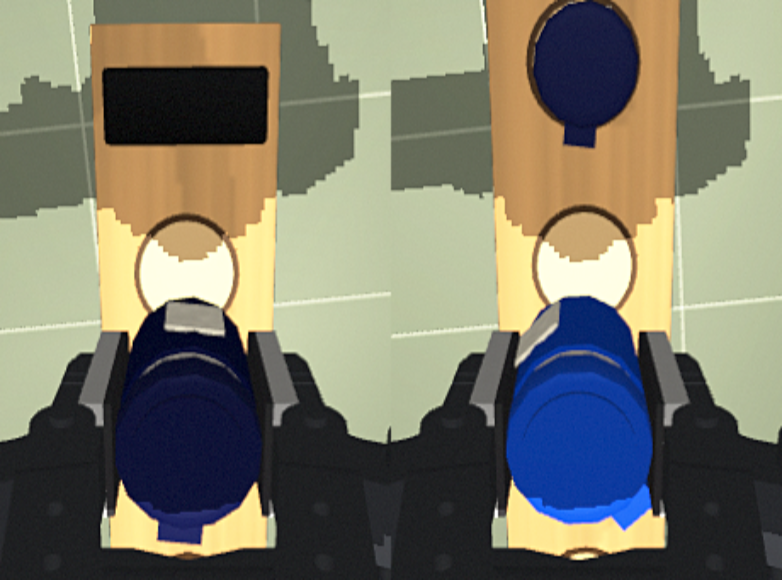

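```bash
python3 - <<'E'
from h import *
import pickle;f=pickle.load(open('w5.pkl','rb'))
g=lambda x,y:((x-391)/1.7+170,y/2+80)
print('navy lid',atz(f,*g(586,64),.053),'ring1 left',atz(f,*g(528,62),.01))
print('ring2 l/r/top',atz(f,*g(533,263),.01),atz(f,*g(637,263),.01),atz(f,*g(585,206),.01))
E
```

```text
navy lid [0.60128637 0.19097128 0.053     ] ring1 left [0.5806482  0.19370379 0.01      ]
ring2 l/r/top [0.57524258 0.12877037 0.01      ] [0.61613492 0.12503219 0.01      ] [0.59741362 0.14628227 0.01      ]
```

Navy lies within about 1–2 mm of its ring. Ring 2 is at (.596,.126).

>>> play_rows(
  plan=[
    [25,2,0,0,1],
    [48,2,0,0,1],
    [62,2,0,0,1],
    [68,2,0,0,1],
    [70,2,0,0,1],
    [71,2,0,0,1],
    [71.5,2,0,0,1],
    [72,2,0,0,1],
  ],
)

```text
time: 12.85
tool_pos: [0.597, 0.1269, 0.0187]
tool_rot: [0.477, 0.522, 0.477, -0.521]
contact_force: [0.3, -0.5, -0.3]
gripper_width: 0.357
```

>>> play_rows(
  plan=[
    [0,0,0,0,1],
  ],
)

```text
time: 12.98
tool_pos: [0.5967, 0.1269, 0.0183]
tool_rot: [0.477, 0.522, 0.477, -0.522]
contact_force: [-0.2, 0.4, -0.8]
gripper_width: 0.364
```

>>> play_rows(
  plan=[
    [0.5,0,0,0,1],
    [1,0,0,0,1],
    [1,0,0,0,1],
  ],
)

```text
time: 13.35
tool_pos: [0.5967, 0.1269, 0.0178]
tool_rot: [-0.477, -0.522, -0.477, 0.522]
contact_force: [-2.6, -0.4, 5.9]
gripper_width: 0.356
```

Contact made; release and rise, then go to sky.

>>> play_rows(
  plan=[
    [0,0,0,0,0.2],
    [0,0,0,0,0.1],
    [0,0,0,0,-0.1],
    [0,0,0,0,-0.3],
    [-10,0,0,0,-0.3],
    [-30,0,0,0,-0.3],
    [-65,0,0,0,-0.3],
    [-100,0,0,0,-0.3],
  ],
)

```text
time: 14.35
tool_pos: [0.597, 0.1268, 0.12]
tool_rot: [0.478, 0.522, 0.477, -0.521]
contact_force: [-0.5, -0.2, 0.0]
gripper_width: 0.653
```

```bash
python3 - <<'E'
from h import *
delta([.4361,.3078,.10],np.radians(-4.6))
E
```

```text
t 14.35 pos [0.597  0.1268 0.12  ] yaw -5.1 w 0.653 F [-0.5 -0.2  0. ] -> delta [  19.7 -176.4 -165.9] turn -0.009
```

>>> play_rows(
  plan=[
    [0,-40,-38,0,-0.3],
    [0,-80,-75,0,-0.3],
    [0,-120,-113,0,-0.3],
    [5,-155,-146,0,-0.3],
    [15,-172,-162,0,-0.3],
    [20,-176,-166,0,-0.3],
    [20,-176,-166,0,-0.3],
    [20,-176,-166,0,-0.3],
  ],
)

```text
time: 15.35
tool_pos: [0.4372, 0.3073, 0.098]
tool_rot: [0.477, 0.522, 0.477, -0.522]
contact_force: [-0.3, -1.1, 0.3]
gripper_width: 0.65
```

```bash
python3 - <<'E'
from h import *
f=grab('wrist','w6.png')
delta([.4361,.3078,.006],np.radians(-4.6))
k,dd=K(f);R=Q(f['rotation'])
c=R.T@(np.array([.4361,.3078,.043])-f['origin']); print(cv2.projectPoints(np.array([[c[0],-c[1],-c[2]]]),np.zeros(3),np.zeros(3),k,dd)[0])
E
```

```text
t 15.4 pos [0.4372 0.3072 0.0979] yaw -5.2 w 0.651 F [0.1 1.1 0.2] -> delta [91.9 -1.2 -0.4] turn -0.01
[[[279.44096759 224.17462028]]]
```

View pics/w6.png

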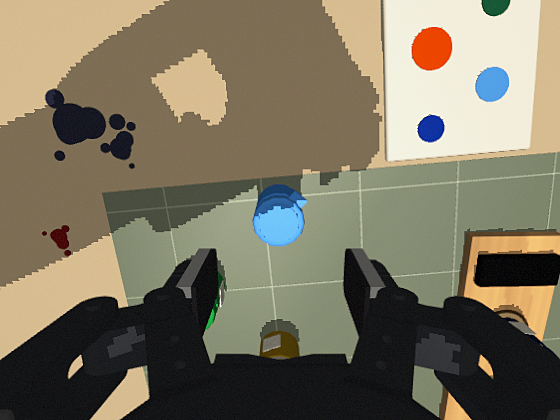

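Sky lid at about (279,221) against a predicted (279,224). Green sits behind the left finger at (215,300), about 25 mm clear.

>>> play_rows(
  plan=[
    [25,-1,-1.5,0,-0.3],
    [55,-1,-1.5,0,-0.3],
    [80,-1,-1.5,0,-0.3],
    [92,-1,-1.5,0,-0.3],
    [92,-1,-1.5,0,-0.1],
    [92,-1,-1.5,0,0.1],
    [92,-1,-1.5,0,0.4],
    [92,-1,-1.5,0,1],
  ],
)

```text
time: 16.4
tool_pos: [0.4366, 0.31, 0.0068]
tool_rot: [0.478, 0.523, 0.477, -0.521]
contact_force: [1.6, -0.5, 5.2]
gripper_width: 0.355
```

>>> play_rows(
  plan=[
    [0,0,0,0,1],
    [0,0,0,0,1],
    [0,0,0,0,1],
    [-15,0,0,0,1],
    [-45,0,0,0,1],
    [-84,0,0,0,1],
    [-84,0,0,0,1],
    [-84,0,0,0,1],
  ],
)

```text
time: 17.4
tool_pos: [0.4347, 0.3092, 0.089]
tool_rot: [-0.477, -0.522, -0.477, 0.522]
contact_force: [0.2, -0.0, -1.1]
gripper_width: 0.357
```

```bash
python3 - <<'E'
from h import *
delta([.591,.0608,.09],np.radians(-4.6))
E
```

```text
t 17.4 pos [0.4347 0.3092 0.089 ] yaw -5.1 w 0.357 F [ 0.2 -0.  -1.1] -> delta [ -1.1 177.7 233.5] turn -0.009
```

>>> play_rows(
  plan=[
    [-5,30,40,0,1],
    [-5,64,84,0,1],
    [-5,98,128,0,1],
    [-3,132,174,0,1],
    [-1,160,211,0,1],
    [-1,177,233,0,1],
    [-1,177,233,0,1],
    [-1,177,233,0,1],
  ],
)

```text
time: 18.4
tool_pos: [0.5895, 0.0621, 0.0887]
tool_rot: [-0.476, -0.521, -0.478, 0.522]
contact_force: [-0.1, 0.1, -0.6]
gripper_width: 0.357
```

```bash
python3 - <<'E'
from h import *
f=grab('wrist','w7.png')
b=cv2.imread('pics/w7.png')[80:370,170:400]; cv2.imwrite('pics/w7c.png',cv2.resize(b,None,fx=1.7,fy=2))
import pickle;pickle.dump(f,open('w7.pkl','wb'))
delta([.591,.0608,.018],np.radians(-4.6))
E
```

```text
t 18.45 pos [0.5896 0.0624 0.089 ] yaw -5.1 w 0.358 F [ 0.4  0.3 -0.7] -> delta [71.   1.7  1.5] turn -0.008
```

View pics/w7c.png

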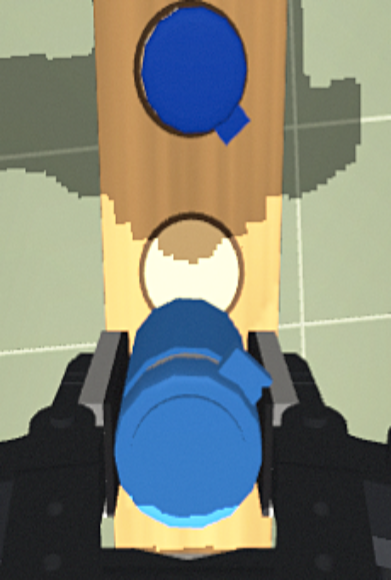

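```bash
python3 - <<'E'
from h import *
import pickle;f=pickle.load(open('w7.pkl','rb'))
g=lambda x,y:(x/1.7+170,y/2+80)
print('blue lid',atz(f,*g(193,70),.053),'ring2 top/left',atz(f,*g(190,1),.01),atz(f,*g(134,70),.01))
print('ring3 l/r/top',atz(f,*g(140,271),.01),atz(f,*g(244,271),.01),atz(f,*g(191,213),.01))
E
```

```text
blue lid [0.59609161 0.12596055 0.053     ] ring2 top/left [0.59708492 0.14627547 0.01      ] [0.57480349 0.12781792 0.01      ]
ring3 l/r/top [0.56976122 0.06265382 0.01      ] [0.61066771 0.05897677 0.01      ] [0.59158801 0.08062341 0.01      ]
```

>>> play_rows(
  plan=[
    [25,1,2.3,0,1],
    [48,1,2.3,0,1],
    [61,1,2.3,0,1],
    [67,1,2.3,0,1],
    [69,1,2.3,0,1],
    [70,1,2.3,0,1],
    [71,1,2.3,0,1],
    [71,1,2.3,0,1],
  ],
)

```text
time: 19.45
tool_pos: [0.5919, 0.0591, 0.0195]
tool_rot: [0.477, 0.522, 0.477, -0.522]
contact_force: [0.4, 0.0, -0.2]
gripper_width: 0.358
```

>>> play_rows(
  plan=[
    [0.5,0,0,0,1],
    [1,0,0,0,1],
    [1,0,0,0,1],
  ],
)

```text
time: 19.82
tool_pos: [0.5916, 0.0592, 0.0181]
tool_rot: [-0.477, -0.522, -0.477, 0.522]
contact_force: [0.3, 0.0, -0.4]
gripper_width: 0.359
```

>>> play_rows(
  plan=[
    [0.5,-1,-0.5,0,1],
    [1,-1,-0.5,0,1],
    [1.5,-1,-0.5,0,1],
    [1.5,-1,-0.5,0,1],
  ],
)

```text
time: 20.32
tool_pos: [0.5907, 0.0598, 0.0168]
tool_rot: [-0.477, -0.522, -0.477, 0.522]
contact_force: [-0.3, -0.1, 2.1]
gripper_width: 0.359
```

>>> play_rows(
  plan=[
    [0.2,0,0,0,0.2],
    [0.2,0,0,0,0.1],
    [0,0,0,0,-0.1],
    [0,0,0,0,-0.3],
    [-10,0,0,0,-0.3],
    [-30,0,0,0,-0.3],
    [-65,0,0,0,-0.3],
    [-100,0,0,0,-0.3],
  ],
)

```text
time: 21.32
tool_pos: [0.5911, 0.0598, 0.1194]
tool_rot: [0.478, 0.522, 0.477, -0.521]
contact_force: [0.2, -0.4, 0.6]
gripper_width: 0.651
```

```bash
python3 - <<'E'
from h import *
delta([.4442,-.1899,.10],np.radians(-4.6))
E
```

```text
t 21.325 pos [0.5911 0.0598 0.1194] yaw -5.1 w 0.651 F [ 0.2 -0.4  0.6] -> delta [  19.2 -124.1  261.8] turn -0.009
```

>>> play_rows(
  plan=[
    [0,-22,46,0,-0.3],
    [0,-47,100,0,-0.3],
    [0,-73,154,0,-0.3],
    [0,-98,207,0,-0.3],
    [10,-116,245,0,-0.3],
    [19,-124,262,0,-0.3],
    [19,-124,262,0,-0.3],
    [19,-124,262,0,-0.3],
  ],
)

```text
time: 22.32
tool_pos: [0.4447, -0.19, 0.0989]
tool_rot: [0.478, 0.522, 0.477, -0.521]
contact_force: [-0.3, 0.7, 0.7]
gripper_width: 0.65
```

```bash
python3 - <<'E'
from h import *
f=grab('wrist','w8.png')
delta([.4442,-.1899,.006],np.radians(-4.6))
k,dd=K(f);R=Q(f['rotation'])
c=R.T@(np.array([.4442,-.1899,.043])-f['origin']); print(cv2.projectPoints(np.array([[c[0],-c[1],-c[2]]]),np.zeros(3),np.zeros(3),k,dd)[0])
E
```

```text
t 22.375 pos [ 0.4448 -0.1898  0.0989] yaw -5.0 w 0.649 F [ 0.8 -0.  -0.5] -> delta [92.9 -0.8  0.1] turn -0.008
[[[280.45437775 224.16911396]]]
```

View pics/w8.png

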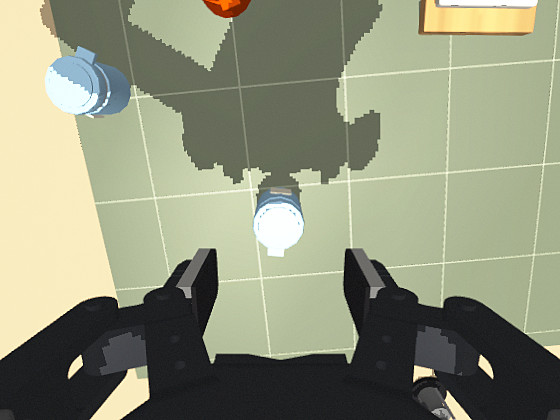

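Pale lid at (278,226), as predicted; the other pale pot at (85,83) stands further to the left and stays.

>>> play_rows(
  plan=[
    [25,-1,0.5,0,-0.3],
    [55,-1,0.5,0,-0.3],
    [80,-1,0.5,0,-0.3],
    [93,-1,0.5,0,-0.3],
    [93,-1,0.5,0,-0.1],
    [93,-1,0.5,0,0.1],
    [93,-1,0.5,0,0.4],
    [93,-1,0.5,0,1],
  ],
)

```text
time: 23.38
tool_pos: [0.4441, -0.1913, 0.0063]
tool_rot: [0.478, 0.522, 0.476, -0.521]
contact_force: [0.4, -0.6, 5.4]
gripper_width: 0.359
```

>>> play_rows(
  plan=[
    [0,0,0,0,1],
    [0,0,0,0,1],
    [0,0,0,0,1],
    [-15,0,0,0,1],
    [-45,0,0,0,1],
    [-84,0,0,0,1],
    [-84,0,0,0,1],
    [-84,0,0,0,1],
  ],
)

```text
time: 24.38
tool_pos: [0.4424, -0.1904, 0.0885]
tool_rot: [-0.477, -0.522, -0.477, 0.522]
contact_force: [0.4, -0.3, -1.0]
gripper_width: 0.359
```

```bash
python3 - <<'E'
from h import *
delta([.585,-.0058,.09],np.radians(-4.6))
E
```

```text
t 24.375 pos [ 0.4424 -0.1904  0.0885] yaw -5.1 w 0.359 F [ 0.4 -0.3 -1. ] -> delta [  -1.5  125.6 -196.5] turn -0.009
```

>>> play_rows(
  plan=[
    [-4,22,-34,0,1],
    [-4,52,-81,0,1],
    [-4,82,-128,0,1],
    [-2,107,-167,0,1],
    [-1,121,-189,0,1],
    [-1,125.5,-196.5,0,1],
    [-1,125.5,-196.5,0,1],
    [-1,125.5,-196.5,0,1],
  ],
)

```text
time: 25.38
tool_pos: [0.5845, -0.0069, 0.0892]
tool_rot: [-0.477, -0.522, -0.477, 0.522]
contact_force: [-0.5, -0.6, -0.4]
gripper_width: 0.364
```

```bash
python3 - <<'E'
from h import *
f=grab('wrist','w9.png')
b=cv2.imread('pics/w9.png')[80:370,170:400]; cv2.imwrite('pics/w9c.png',cv2.resize(b,None,fx=1.7,fy=2))
import pickle;pickle.dump(f,open('w9.pkl','wb'))
delta([.585,-.0058,.018],np.radians(-4.6))
E
```

```text
t 25.425 pos [ 0.5846 -0.0069  0.0894] yaw -5.2 w 0.359 F [ 0.1  0.2 -0.7] -> delta [71.4  0.3 -1.2] turn -0.01
```

View pics/w9c.png

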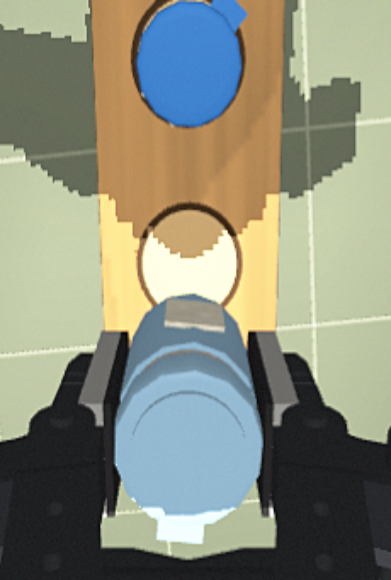

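```bash
python3 - <<'E'
from h import *
import pickle;f=pickle.load(open('w9.pkl','rb'))
g=lambda x,y:(x/1.7+170,y/2+80)
print('sky lid',atz(f,*g(190,64),.053),'ring3 left',atz(f,*g(132,62),.01))
print('ring4 l/r/top',atz(f,*g(138,261),.01),atz(f,*g(242,261),.01),atz(f,*g(190,204),.01))
E
```

```text
sky lid [0.59047352 0.05852204 0.053     ] ring3 left [0.56952048 0.0613163  0.01      ]
ring4 l/r/top [ 0.56444959 -0.00290737  0.01      ] [ 0.60528422 -0.00665053  0.01      ] [0.58662335 0.01455453 0.01      ]
```

>>> play_rows(
  plan=[
    [25,0,-1.5,0,1],
    [48,0,-1.5,0,1],
    [61,0,-1.5,0,1],
    [67,0,-1.5,0,1],
    [69,0,-1.5,0,1],
    [70,0,-1.5,0,1],
    [71,0,-1.5,0,1],
    [71,0,-1.5,0,1],
  ],
)

```text
time: 26.42
tool_pos: [0.5857, -0.0045, 0.019]
tool_rot: [0.477, 0.522, 0.477, -0.522]
contact_force: [0.5, -0.9, -0.5]
gripper_width: 0.357
```

>>> play_rows(
  plan=[
    [0.5,0,0,0,1],
    [1,0,0,0,1],
    [1,0,0,0,1],
  ],
)

```text
time: 26.8
tool_pos: [0.5854, -0.0045, 0.0176]
tool_rot: [-0.477, -0.522, -0.477, 0.522]
contact_force: [-0.5, -0.3, -0.5]
gripper_width: 0.358
```

>>> play_rows(
  plan=[
    [0.5,0,1,0,1],
    [1,0,1,0,1],
    [1.5,0,1,0,1],
    [1.5,0,1,0,1],
  ],
)

```text
time: 27.3
tool_pos: [0.5854, -0.0056, 0.0163]
tool_rot: [-0.477, -0.522, -0.477, 0.522]
contact_force: [-0.8, -0.3, 0.9]
gripper_width: 0.359
```

>>> play_rows(
  plan=[
    [0.5,0,0,0,1],
    [0.5,0,0,0,1],
  ],
)

```text
time: 27.55
tool_pos: [0.5854, -0.0055, 0.0163]
tool_rot: [-0.477, -0.522, -0.477, 0.522]
contact_force: [-2.9, 0.5, 5.5]
gripper_width: 0.355
```

>>> play_rows(
  plan=[
    [0,0,0,0,0.2],
    [0,0,0,0,0.1],
    [0,0,0,0,-0.1],
    [0,0,0,0,-0.3],
    [-10,0,0,0,-0.3],
    [-30,0,0,0,-0.3],
    [-65,0,0,0,-0.3],
    [-120,0,0,0,-0.3],
  ],
)

```text
time: 28.55
tool_pos: [0.5842, -0.0054, 0.1366]
tool_rot: [-0.477, -0.521, -0.478, 0.522]
contact_force: [0.9, 0.8, -0.1]
gripper_width: 0.651
```

>>> play_rows(
  plan=[
    [-20,-40,50,0,-0.3],
    [-20,-80,100,0,-0.3],
    [-20,-110,150,0,-0.3],
    [-20,-130,200,0,-0.3],
    [-20,-140,240,0,-0.3],
    [-20,-140,240,0,-0.3],
    [-20,-140,240,0,-0.3],
  ],
)

```text
time: 29.42
tool_pos: [0.4249, -0.232, 0.1568]
tool_rot: [0.478, 0.522, 0.477, -0.522]
contact_force: [0.2, 0.0, 0.1]
gripper_width: 0.655
```

```bash
python3 - <<'E'
from h import *
f=grab('top')
cv2.imwrite('pics/fin.png',cv2.resize(f['img'][135:300,125:345,::-1],None,fx=3.6,fy=3.6,interpolation=cv2.INTER_CUBIC))
delta([.585,-.0058,.018])
E
```

```text
t 29.475 pos [ 0.425  -0.2315  0.1565] yaw -5.1 w 0.649 F [-0.1  0.3 -0.2] -> delta [ 138.6  139.3 -239. ] turn 0
```

View pics/fin.png

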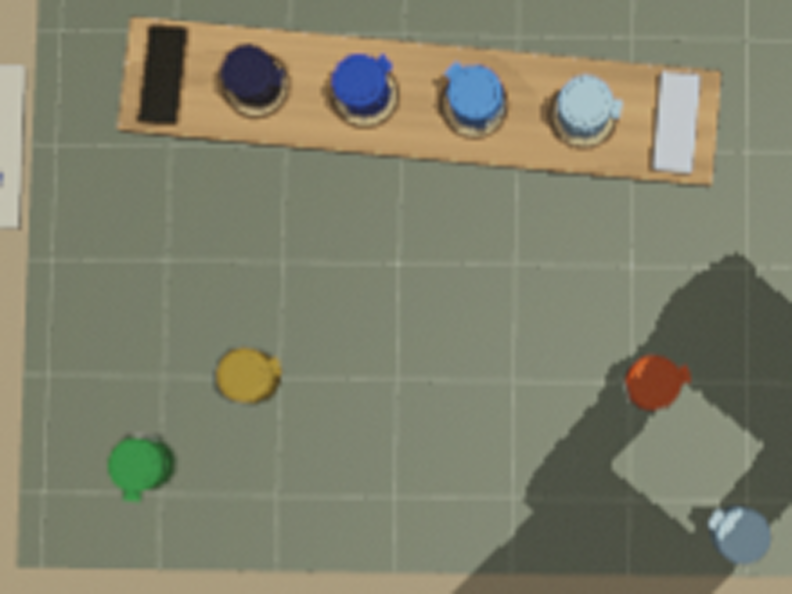

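All four stand upright in order. One numeric check, then hand in.

```bash
python3 - <<'E'
from h import *
f=grab('top');T,R=targets(f)
for (x,y),r in zip(((250,74),(360,83),(475,94),(585,103)),R): print(((atz(f,x/3.6+124.6,y/3.6+134.6,.053)-r)*1000).round(1)[:2])
manip.job_done()
E
```

```text
[-2.3 -3.2]
[-1.4 -1.6]
[-1.9 -2.5]
[-1.1  0.1]
the job is handed in; nothing more can be done
```

The job is handed in. Navy, blue, sky and pale stand upright on the four rings, from the black block to the white block. Each was lowered until it touched, with about 2–6 N measured, before I let go. For pale I took the right-hand one of the two look-alikes. The orange, ochre, green and other pale pots were left alone. The clock read about 29.5 s when I handed in.

**Last checks:** the final top view shows the order is right and all four pots are upright. The two cameras differ slightly on how well the pots are centred:
- **Wrist camera:** navy, blue and sky are within about 1.5 mm of their rings. I did not take a wrist view of pale after placing it.
- **Top camera:** it shows offsets of up to about 4 mm (navy) and about 1 mm for pale. Most point the same way, so I put this down mainly to calibration and reading pixels off the picture, and did not move anything.

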